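Open the double-latched centrifuge and take out its rotor

TASK

Open the closed bench centrifuge: slide its latch fully aside, lift the lid slightly until the hidden safety catch rises out of the console, push that catch aside and then swing the lid well open so that it stays up. Then lift the rotor out by its knob and set it down gently, upright, in the middle of the shallow grey tray. Leave everything else on the bench where it stands.

Things in the scene. Friction and masses are not known exactly. Their poses are not given: they have to be found in the camera images.
- centrifuge_top (a point): Bench centrifuge, a white fixed machine 270 mm deep, 260 wide, 160 tall. Point on its vertical centre line, 160 mm up; axes = machine axes: +x from console (robot's side) to hinge, +y to its left, z up. Console: fixed front strip x -150 to -80 mm, top 160 mm above the bench. Lid: behind it, x -75 to +120, 250 wide, its top flush with the console's.
- chamber_floor (a point): Centre of the centrifuge's chamber floor under the lid, 50 mm above the bench. The chamber is open 164 mm in machine x, 180 mm in y; its rim is 130 mm above the bench.
- latch (a joint): Primary latch: flat steel plate 66 x 103 x 10 mm on the console, slides along machine +y. 0 = shut (starts within 0 to 0.012 m), 0.11 m = end of travel, fully aside. Shut, it holds the lid down and covers the catch; it must pass 0.095 m to clear both. Needs about 3 N, stays where it is left.
- latch_grip (a point): Centre of the black upright fin on the latch plate: 42 mm along machine x, 12 mm thick along machine y, 32 mm tall, from 171 to 203 mm above the bench; this point is half-way up. Pinch it across its 12 mm or push it. It moves with the latch; the plate reaches 51.5 mm to either side of it in y.
- lid (a joint): Lid hinge angle in rad: 0 = shut, grows as it opens, stop at 1.5. With the catch still engaged the lid stops at about 0.22. The hinge is stiff (about 1 N m to lift): the lid stays at whatever angle it is left. Open at 1.3, its edge and the catch on it reach 350 mm above the bench, and the catch sticks out over the chamber to machine x = 0 at y = -95 to -125 mm.
- lid_handle (a point): Middle of the lid's handle, a round black bar 12 mm in diameter, 110 mm long, parallel to machine y, 42 mm above the lid's top with a post at each end; 202 mm above the bench when shut. Pinched across machine x by a gripper that keeps pointing down, the bar can turn between the fingers through the whole swing.
- lid_hinge (a point): Point on the lid's hinge axis, midway across the machine, 135 mm above the bench; the axis is parallel to the machine's y. When shut, the handle's middle lies 140 mm in front of it (machine -x) and 67 mm above it.
- catch (a joint): Hidden secondary catch, carried by the front edge of the lid: slides along machine -y. 0 = engaged (starts within 0 to 0.004 m), 0.03 m = end of travel; past 0.022 m the lid is free. It needs about 1.5 N and stays where it is left.
- catch_top (a point): Middle of the top of the catch's upright steel tab, 20 mm long in machine x, 16 mm wide in y. Lid shut: 2 mm below the console's top, in a slot covered by the latch. It rises with the lid: at lid angle 0.20 it is about 38 mm above the console, and the tab stands free from there down to the console, to be pushed from its +y side towards -y.
- rotor_knob (a point): Middle of the rotor's black knob, an upright cylinder 28 mm in diameter, 34 mm tall. The rotor is a loose aluminium cone-shaped disc, 100 mm in diameter and 42 mm tall below the knob (76 mm in all, 0.3 to 0.6 kg), standing upright on the chamber's floor; this point is 59 mm above its underside, z is its axis.
- tray_in (a point): Centre of the inner floor of the shallow square grey tray, fixed on the bench, left or right of the centrifuge; 160 x 160 mm outside, 150 x 150 mm inside, rim 22 mm above the bench, floor 5 mm above the bench.
- tip_box: Bystander: white box with clear lid, 85 x 120 x 72 mm; origin at the centre of its underside, like all that follow. It stands left or right of the centrifuge, on the side without the tray.
- bottle: Bystander: white round bottle, 64 mm in diameter, 165 mm tall.
- beaker: Bystander: glass cup, 70 mm in diameter, 90 mm tall.
- jar: Bystander: amber jar, 68 mm in diameter, 90 mm tall.

How it is judged:
By the outcome, as a careful person would: the job done as asked, in the order asked, and still so for the second after the job is handed in, with the robot touching nothing.
It also fails if it takes over 72 s, if anything falls off the work surface, if the arm or the gripper's body presses on something with over 40 N, if the wrist force passes 120 N, or if a joint passes its speed limit or range.

ROBOT

A 7-joint arm with a two-finger parallel gripper is mounted at the origin on the work surface. World frame = base frame: x ahead of the robot, y to its left, z up, the work surface at z = 0. Lengths are in m, angles in rad, forces in N, time in s.
With the tool pointing down it reaches from about 0.425 to 0.875 m from the base axis. Payload 4.7 kg.
Tool frame: the origin (TCP) lies on the centre line of the jaws, within the pads' length; the fingertips stand 14 mm ahead of it and the grasp point (between the pads) lies 5 mm behind it; z points along the fingers, y is the direction in which the jaws open and shut (so a half turn about z gives the same grasp; the last joint's range is limited). The gripper opens to 87 mm and grips with 3 to 60 N. Pads are 19 mm wide; open, the fingers measure 117 mm over their backs; the gripper's body (75 mm by 190 mm) begins 51 mm behind the grasp point.
Start: joints at [-1.228, 0.321, -0.07, 1.45, 0.023, 1.371, -0.057], TCP at [0.21, 0.615, 0.237] pointing down, gripper open.
Joint ranges: [-2.86, 2.86], [-0.3, 2.09], [-1.38, 1.24], [0.06, 2.45], [-1.56, 4.7], [0.09, 2.05], [-2.69, 2.69]. Speed limits (rad/s): [2.57, 2.57, 3.14, 3.14, 3.14, 3.14, 3.14].

INTERFACE

Orientations are given as a rotation vector (axis times angle).
In Python, from bench import ctrl, optics, models gives the robot as it stands. The module is installed in compiled form; this text tells all that it offers.
- The arm moves only by the tool arm_command, never from a script. Its argument "motion" is a list of rows, each a list of 3 entries, a list of its own where there are three numbers: the shift along the tool's x, y, z in mm, then the turn, a rotation vector about the tool's x, y, z in degrees, then the closure, from 0 (fully open) to 1 (shut). In form: [[[x, y, z], [ax, ay, az], claw], ...]. A call has 1 to 8 rows; each row shifts and turns the commanded pose from where the row before left it, along the tool's axes as they then stand; what a row does not reach is not made up. A row lasts 1/12 s, in which the tool goes at most 41.7 mm and 7.16 degrees, less where a joint would pass 70% of its speed; a pose out of reach is approached as far as the arm can. A call with a gripper value outside its range is refused whole. The fingers move at their own pace and stop on an object; "force" is the grip in N (left out, the last holds). Time passes only in rows, so rows that do not move let the fingers close. It gives the time, the measured TCP pose, the force and the opening at its end, in the units of the state.
- ctrl.get_state(): the state, without advancing time (a new reading comes with each control period).
- optics.get_image(name): name is "scene" or "top"; returns (picture, depth): 480x640x3 uint8, blue, green, red; 480x640 float32, m along the optical axis (not along the pixel's ray), 0 where there is no reading.
- optics.camera_model(name): a dict with "fovy" (degrees; the focal length in pixels is half the picture's height over the tangent of half this angle, whatever the lens; pixels are square), "cx", "cy" (the principal point, pixels), "rvec" (rotation vector, rad) and "tvec" (3), from world to camera coordinates, as OpenCV has them. Camera axes: x right, y down, z forward; pixel columns grow to the right and rows downward; lengths in m; the calibration is good to about 2 mm. A picture is of the moment at which its call begins. camera_model takes no time and is no camera call.
- ctrl.close_job(): hands the job in, once; it reports no verdict.
Trained networks look in the newest picture that a camera, given by its name, has taken for a name from the list of things; names that differ only in an ending like _2 or _b are one class to them, and where a whole thing is asked for, a point or a joint stands for the part that bears it (a point fixed in the world has none). Each returns a list of dicts, best first, with "conf" (0 to 1); they miss things now and then, are a little off and sometimes report something else, mostly with a low value. They report only what shows in the picture. A call takes as long as a camera call.
- models.search_frame(camera, target): "location" ([x, y, z] in m, in the coordinates of the camera as it stood for that picture, good to about 4 mm: the middle of the surface that is visible of it).
- models.silhouettes(camera, target): "pixels" (480x640 bool, what is visible of it).
The state is a dict: "time": time; "joint_positions": joint angles; "qd": joint speeds; "joint_torque": joint torques, N m; "position": TCP position; "tool_rot": TCP orientation; "ft_force": force on the tool from outside, world axes, zero at the start; "torque": the same for the moment, N m; "grip_width": opening from 0.0 (shut) to 1.0 (fully open).
Only numpy, scipy, OpenCV 4.12 (cv2) and the standard library are available. Lean on these libraries where they do the work, as an engineer would, in place of code of your own. Each camera call takes 0.05 s, during which the arm holds its last target.

## Working session

There is one attempt and no reset: what is moved stays moved. The work goes in short steps, Python scripts to look and compute and a tool call to move; the robot and the scene stay as the last step left them, time stands still between calls to the robot, and variables do not carry over. Pictures are saved under pics/ and viewed, and the job is handed in when it is done.

Besides the shell and the picture viewer there is one more tool, called after ">>>" as name([rows], argument=value, ...), one row to a line, values as JSON. arm_command: Moves the arm, as the interface text tells. Its arguments: {"type":"object","properties":{"motion":{"type":"array","items":{"type":"array"}},"force":{"type":"number"}},"required":["motion"]}

```bash
ls; mkdir -p pics; python3 - <<'E'
from bench import ctrl, optics, models
import cv2, numpy as np
s=ctrl.get_state()
for k,v in s.items(): print(k,np.round(v,4))
for n in ("scene","top"):
    im,d=optics.get_image(n); cv2.imwrite(f"pics/{n}0.png",im); np.save(f"{n}0_d.npy",d); 
    m=optics.camera_model(n); print(n,m)
E
```

```text
pics
time 0.0
joint_positions [-1.2279  0.3219 -0.0701  1.4516  0.0226  1.3708 -0.057 ]
qd [ 0.0004 -0.0006 -0.0002  0.0002  0.0017 -0.0011  0.0003]
joint_torque [-8.00000e-04 -4.91284e+01 -4.04400e-01 -3.12530e+01 -6.39000e-02
  4.37000e-02  2.00000e-04]
position [0.2098 0.6147 0.2355]
tool_rot [-5.142e-01 -3.099e+00  3.000e-03]
ft_force [-0.0714  0.4265  0.7349]
torque [ 0.0188 -0.0406  0.0104]
grip_width 0.9994
scene {'fovy': 56.72962473496097, 'cx': 313.79407130695466, 'cy': 237.39301685508397, 'rvec': array([ 1.25992722,  1.96671994, -1.10609708]), 'tvec': array([ 0.20665579, -0.11536406,  1.36486707])}
top {'fovy': 45.65001495891308, 'cx': 322.35060516104636, 'cy': 244.24438665267445, 'rvec': array([ 2.19674408, -2.18873886,  0.08340313]), 'tvec': array([-0.01055689,  0.56269892,  1.39186462])}
```

View pics/scene0.png

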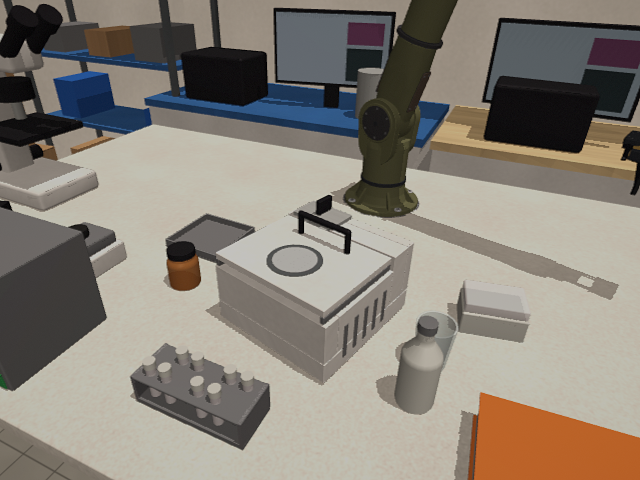

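View pics/top0.png

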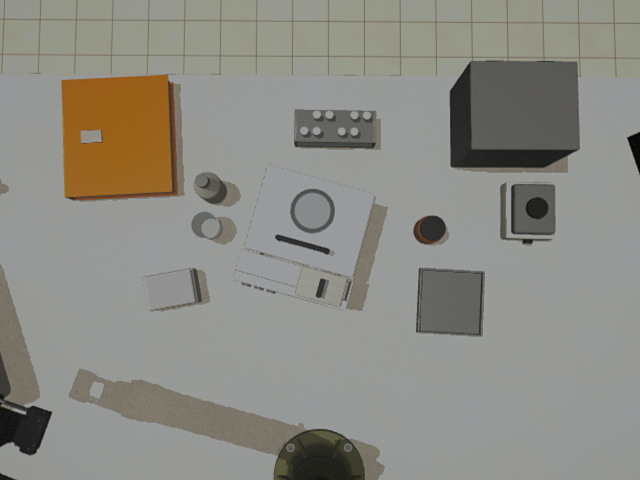

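```bash
cat > h.py <<'E'
from bench import ctrl, optics, models
import cv2, numpy as np
from scipy.spatial.transform import Rotation as R
def cam(n):
    m=optics.camera_model(n); f=240/np.tan(np.radians(m['fovy']/2))
    Rm=cv2.Rodrigues(np.array(m['rvec']))[0]; return f,m['cx'],m['cy'],Rm,np.array(m['tvec'])
def c2w(n,p):
    f,cx,cy,Rm,t=cam(n); return (np.asarray(p)-t)@Rm
def proj(n,P):
    f,cx,cy,Rm,t=cam(n); p=np.atleast_2d(P)@Rm.T+t; return np.c_[f*p[:,0]/p[:,2]+cx,f*p[:,1]/p[:,2]+cy]
def cloud(n,d):
    f,cx,cy,Rm,t=cam(n); v,u=np.mgrid[:480,:640]; 
    p=np.stack([(u-cx)/f*d,(v-cy)/f*d,d],-1); w=(p-t)@Rm; w[d<=0]=np.nan; return w
E
python3 - <<'E'
from h import *
for c in ("top","scene"):
    d=np.load(f"{c}0_d.npy"); w=cloud(c,d)
    for n in ("centrifuge_top","latch_grip","lid_handle","tray_in","tip_box","bottle","beaker","jar","latch"):
        r=models.search_frame(c,n)
        print(c,n,[(round(x['conf'],2),np.round(c2w(c,x['location']),4),np.round(proj(c,c2w(c,x['location'])),0)) for x in r[:2]])
d=np.load("top0_d.npy"); w=cloud("top",d)
for uv in [(320,80),(320,360),(20,240),(600,300),(312,210),(270,272),(320,288),(450,300),(303,244)]: print(uv, np.round(w[uv[1],uv[0]],4))
print(ctrl.get_state()['time'])
E
```

```text
top centrifuge_top [(0.69, array([0.5682, 0.0331, 0.1584]), array([[304., 238.]])), (0.52, array([0.6061, 0.2807, 0.0399]), array([[204., 225.]]))]
top latch_grip [(0.95, array([ 0.4603, -0.0069,  0.168 ]), array([[322., 286.]]))]
top lid_handle [(0.91, array([0.6071, 0.0249, 0.1575]), array([[308., 220.]])), (0.23, array([ 0.4589, -0.0028,  0.1691]), array([[320., 287.]]))]
top tray_in [(0.87, array([ 0.4229, -0.3276,  0.0079]), array([[451., 301.]]))]
top tip_box []
top bottle [(0.96, array([0.6892, 0.2519, 0.1115]), array([[211., 187.]]))]
top beaker [(0.62, array([0.5664, 0.0352, 0.1566]), array([[303., 238.]])), (0.58, array([0.606 , 0.2811, 0.0376]), array([[204., 226.]]))]
top jar [(0.8, array([ 0.5954, -0.2664,  0.091 ]), array([[432., 229.]])), (0.72, array([0.6059, 0.0214, 0.1597]), array([[310., 221.]]))]
top latch [(0.93, array([ 0.4653, -0.0047,  0.1688]), array([[321., 284.]]))]
scene centrifuge_top [(0.82, array([0.6554, 0.0656, 0.1527]), array([[314., 278.]]))]
scene latch_grip [(0.88, array([0.4614, 0.0028, 0.1739]), array([[325., 212.]]))]
scene lid_handle [(0.62, a
[... 289 characters left out ...]
]))]
scene beaker [(0.67, array([0.5905, 0.2832, 0.0753]), array([[445., 327.]]))]
scene jar [(0.73, array([0.7178, 0.2656, 0.0923]), array([[419., 368.]])), (0.68, array([ 0.6197, -0.2554,  0.0626]), array([[181., 265.]]))]
scene latch [(0.95, array([0.4628, 0.0033, 0.1695]), array([[325., 214.]])), (0.74, array([0.6544, 0.0664, 0.1522]), array([[315., 278.]]))]
(320, 80) [ 9.847e-01 -1.300e-03 -6.000e-04]
(320, 360) [ 0.2765 -0.0039 -0.0045]
(20, 240) [ 0.5717  0.7465 -0.002 ]
(600, 300) [ 0.427  -0.7031  0.0018]
(312, 210) [0.6295 0.0163 0.1639]
(270, 272) [0.4913 0.1087 0.1606]
(320, 288) [ 0.4567 -0.002   0.2009]
(450, 300) [ 0.426  -0.3262  0.0068]
(303, 244) [0.5507 0.0348 0.2067]
1.0
```

```bash
python3 - <<'E'
from h import *
d=np.load("top0_d.npy"); w=cloud("top",d); im=cv2.imread("pics/top0.png")
roi=np.zeros((480,640),bool); roi[155:320,225:390]=True
z=w[...,2]
m=roi&(z>0.15)&(z<0.169)
# white edges: rect fit
P=w[m][:,:2]
r=cv2.minAreaRect((P*1000).astype(np.float32)); print("top rect",r)
h=roi&(z>0.19)
n,l,st,_=cv2.connectedComponentsWithStats(h.astype(np.uint8))
for i in range(1,n):
    q=w[l==i]; 
    if len(q)<15: continue
    r=cv2.minAreaRect((q[:,:2]*1000).astype(np.float32))
    print(i,len(q),np.round(q.mean(0),4),np.round(np.median(q[:,2]),4),r)
# tray
t=np.zeros((480,640),bool); t[255:345,405:495]=True
g=t&(im.max(2)<130)&(z<0.04); q=w[g]; print("tray",cv2.minAreaRect((q[:,:2]*1000).astype(np.float32)),q.mean(0))
f=t&(z>0.014)&(z<.04); q=w[f]; print("rim",len(q),cv2.minAreaRect((q[:,:2]*1000).astype(np.float32)))
cv2.imwrite("pics/crop.png",cv2.resize(im[150:330,215:395],None,fx=3.3,fy=3.3,interpolation=cv2.INTER_CUBIC))
E
```

```text
top rect ((571.1181640625, 31.609603881835938), (260.17529296875, 270.67926025390625), 74.69590759277344)
1 308 [0.5512 0.0367 0.2055] 0.2053 ((551.6119384765625, 37.17814636230469), (120.36921691894531, 12.10502815246582), 74.61808013916016)
2 107 [ 0.4572 -0.0027  0.2016] 0.2018 ((456.88671875, -2.5999345779418945), (11.759921073913574, 41.05661392211914), 74.27955627441406)
tray ((421.55010986328125, -327.5037841796875), (168.81048583984375, 163.7234344482422), 87.09757995605469) [ 0.42164725 -0.32622782  0.00638554]
rim 590 ((421.8007507324219, -324.79083251953125), (162.33758544921875, 160.23565673828125), 86.87886047363281)
```

View pics/crop.png

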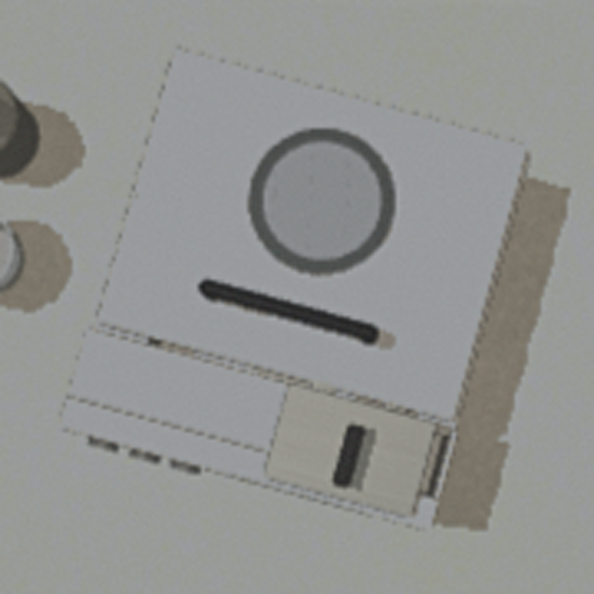

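```bash
cat >> h.py <<'E'
YAW=np.radians(-15.35); O=np.array([0.5856,0.0276])
XH=np.array([np.cos(YAW),np.sin(YAW)]); YH=np.array([-np.sin(YAW),np.cos(YAW)])
def M(x,y,z=0): # machine mm -> world m
    return np.r_[O+XH*x/1000+YH*y/1000, z/1000]
def W2M(p):
    q=np.asarray(p)[:2]-O; return np.r_[q@XH,q@YH,p[2]]*1000
def st(v=True):
    s=ctrl.get_state(); Rt=R.from_rotvec(s['tool_rot']); 
    if v: print("t",round(s['time'],2),"pos",np.round(s['position'],4),"mach",np.round(W2M(s['position']),1),"F",np.round(s['ft_force'],1),"w",round(s['grip_width'],3),"q",np.round(s['joint_positions'],2)); print(" toolx",np.round(Rt.as_matrix()[:,0],3),"y",np.round(Rt.as_matrix()[:,1],3),"z",np.round(Rt.as_matrix()[:,2],3))
    return s,Rt
def go(P,ydir=None):
    """print shift in tool mm from present to P, and turn (deg) to make tool down with y along ydir (mod 180)"""
    s,Rt=st(False); print("shift now-axes",np.round(Rt.as_matrix().T@(P-s['position'])*1000,1), "target",np.round(P,4))
    if ydir is not None:
        for sg in (1,-1):
            y=np.r_[sg*np.array(ydir),0]; z=np.r_[0,0,-1.]; x=np.cross(y,z); T=R.from_matrix(np.c_[x,y,z])
            rv=np.degrees((Rt.inv()*T).as_rotvec()); print(" turn",sg,np.round(rv,1),"shift in turned axes",np.round(T.as_matrix().T@(P-s['position'])*1000,1))
E
python3 - <<'E'
from h import *
st(); print(M(-116,-63,190), W2M([0.4569,-.0026,.2]),W2M([0.4216,-.325,0]))
go(np.array([0.4569,-0.0026,0.24]),YH)
E
```

```text
t 1.0 pos [0.2099 0.6152 0.2366] mach [-517.8  467.2  236.6] F [-0.2 -0.6 -0.5] w 1.003 q [-1.23  0.32 -0.07  1.45  0.02  1.37 -0.06]
 toolx [-0.946  0.323 -0.   ] y [0.323 0.946 0.   ] z [ 0.  0. -1.]
[ 0.45706107 -0.00244568  0.19      ] [-116.11447292  -63.19144861  200.        ] [ -64.81119392 -383.43483037    0.        ]
shift now-axes [-433.2 -505.    -3.4] target [ 0.4569 -0.0026  0.24  ]
 turn 1 [ 0.   0.  -3.5] shift in turned axes [-401.7 -530.4   -3.4]
 turn -1 [  0.   -0.  176.5] shift in turned axes [401.7 530.4  -3.4]
```

>>> arm_command([
  [[0,0,0],[0,0,-3.5],0],
  [[-28.6,-24.8,-2],[0,0,0],0],
  [[-28.6,-24.8,0],[0,0,0],0],
  [[-28.6,-24.8,0],[0,0,0],0],
  [[-28.6,-24.8,0],[0,0,0],0],
  [[-28.6,-24.8,0],[0,0,0],0],
  [[-28.6,-24.8,0],[0,0,0],0],
  [[-28.6,-24.8,0],[0,0,0],0],
], force=15)

```text
time: 1.67
position: [0.3578, 0.3932, 0.2388]
tool_rot: [0.419, 3.113, 0.001]
ft_force: [0.4, 0.4, 0.7]
grip_width: 1.003
```

>>> arm_command([
  [[-28.6,-24.8,0],[0,0,0],0],
  [[-28.6,-24.8,0],[0,0,0],0],
  [[-28.6,-24.8,0],[0,0,0],0],
  [[-14.5,-35.2,0],[0,0,0],0],
  [[-14.5,-35.2,0],[0,0,0],0],
  [[-14.5,-35.2,0],[0,0,0],0],
  [[-14.5,-35.2,0],[0,0,0],0],
  [[-14.5,-35.2,0],[0,0,0],0],
])

```text
time: 2.33
position: [0.4435, 0.1096, 0.2388]
tool_rot: [0.419, 3.113, 0.001]
ft_force: [0.7, 0.4, -0.8]
grip_width: 1.002
```

```bash
python3 - <<'E'
from h import *
st(); go(M(-116,-63,190),YH)
E
```

```text
t 2.33 pos [0.4435 0.1096 0.2388] mach [-158.8   41.5  238.8] F [ 0.7  0.4 -0.8] w 1.002 q [-0.67 -0.11  0.34  1.91  0.04  1.33  0.97]
 toolx [-0.964  0.264 -0.001] y [0.264 0.964 0.001] z [ 0.001  0.001 -1.   ]
shift now-axes [ -42.7 -104.5   48.8] target [ 0.4571 -0.0024  0.19  ]
 turn 1 [0. 0. 0.] shift in turned axes [ -42.8 -104.5   48.8]
 turn -1 [-0.0e+00  1.0e-01 -1.8e+02] shift in turned axes [ 42.8 104.5  48.8]
```

>>> arm_command([
  [[-14.5,-35,0],[0,0,0],0],
  [[-14.5,-35,0],[0,0,0],0],
  [[-13.8,-34.5,0],[0,0,0],0],
  [[0,0,25],[0,0,0],0],
  [[0,0,24],[0,0,0],0],
  [[0,0,0],[0,0,0],0.5],
  [[0,0,0],[0,0,0],1],
  [[0,0,0],[0,0,0],1],
])

```text
time: 3.0
position: [0.4575, -0.0002, 0.1906]
tool_rot: [0.418, 3.113, 0.0]
ft_force: [-0.2, -0.5, -0.2]
grip_width: 0.855
```

```bash
python3 - <<'E'
from h import *
st(); im,d=optics.get_image("scene"); cv2.imwrite("pics/s1.png",im); im,d=optics.get_image("top"); cv2.imwrite("pics/t1.png",im)
E
```

```text
t 3.0 pos [ 4.575e-01 -2.000e-04  1.906e-01] mach [-116.2  -60.7  190.6] F [-0.2 -0.5 -0.2] w 0.855 q [-0.56 -0.09  0.49  1.98  0.04  1.23  1.21]
 toolx [-0.965  0.264 -0.001] y [0.264 0.965 0.   ] z [ 0.001  0.    -1.   ]
```

View pics/s1.png

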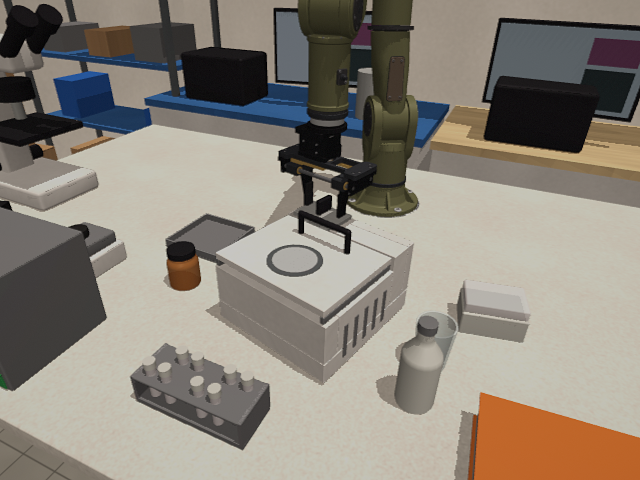

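>>> arm_command([
  [[0,0,0],[0,0,0],1],
  [[0,0,0],[0,0,0],1],
  [[0,0,0],[0,0,0],1],
  [[0,0,0],[0,0,0],1],
  [[0,0,0],[0,0,0],1],
  [[0,0,0],[0,0,0],1],
])

```text
time: 3.6
position: [0.4571, -0.0006, 0.1896]
tool_rot: [-0.419, -3.113, -0.0]
ft_force: [-0.1, 0.1, 1.0]
grip_width: 0.311
```

>>> arm_command([
  [[0,0,0],[0,0,0],1],
  [[0,0,0],[0,0,0],1],
  [[0,0,0],[0,0,0],1],
  [[0,0,0],[0,0,0],1],
])

```text
time: 3.93
position: [0.4571, -0.0007, 0.1895]
tool_rot: [-0.42, -3.113, 0.0]
ft_force: [-0.5, -1.1, 0.6]
grip_width: 0.136
```

>>> arm_command([
  [[0,8,0],[0,0,0],1],
  [[0,16,0],[0,0,0],1],
  [[0,18,0],[0,0,0],1],
  [[0,18,0],[0,0,0],1],
  [[0,18,0],[0,0,0],1],
  [[0,10,0],[0,0,0],1],
  [[0,5,0],[0,0,0],1],
  [[0,2,0],[0,0,0],1],
])

```text
time: 4.6
position: [0.4825, 0.0914, 0.1895]
tool_rot: [0.418, 3.114, -0.001]
ft_force: [-0.3, -2.4, 1.4]
grip_width: 0.137
```

```bash
python3 - <<'E'
from h import *
st()
E
```

```text
t 4.6 pos [0.4825 0.0914 0.1895] mach [-116.3   34.3  189.5] F [-0.3 -2.4  1.4] w 0.137 q [-0.64  0.    0.41  1.91 -0.    1.23  1.07]
 toolx [-0.965  0.264 -0.   ] y [ 0.264  0.965 -0.001] z [ 0.    -0.001 -1.   ]
```

>>> arm_command([
  [[0,3,0],[0,0,0],1],
  [[0,2,0],[0,0,0],1],
  [[0,2,0],[0,0,0],1],
  [[0,0,0],[0,0,0],1],
])

```text
time: 4.93
position: [0.4842, 0.0977, 0.1895]
tool_rot: [0.42, 3.113, 0.0]
ft_force: [0.4, -1.5, -0.5]
grip_width: 0.137
```

>>> arm_command([
  [[0,2,0],[0,0,0],1],
  [[0,2,0],[0,0,0],1],
  [[0,2,0],[0,0,0],1],
  [[0,0,0],[0,0,0],1],
])

```text
time: 5.27
position: [0.4853, 0.1018, 0.1896]
tool_rot: [-0.421, -3.112, 0.005]
ft_force: [-1.8, -5.4, 3.4]
grip_width: 0.137
```

>>> arm_command([
  [[0,0,0],[0,0,0],0.4],
  [[0,0,0],[0,0,0],0.4],
  [[0,0,0],[0,0,0],0.4],
  [[0,0,0],[0,0,0],0.4],
])

```text
time: 5.6
position: [0.4857, 0.1045, 0.1896]
tool_rot: [0.418, 3.114, 0.002]
ft_force: [-1.0, -0.0, 0.5]
grip_width: 0.357
```

>>> arm_command([
  [[0,0,-20],[0,0,0],0.4],
  [[0,0,-25],[0,0,7],0.4],
  [[0,0,0],[0,0,7],0.4],
  [[0,0,0],[0,0,7],0.4],
  [[0,0,0],[0,0,7],0.4],
  [[0,0,0],[0,0,7],0.4],
  [[0,0,0],[0,0,7],0.4],
  [[0,0,0],[0,0,7],0.4],
])

```text
time: 6.27
position: [0.4857, 0.1042, 0.2346]
tool_rot: [-1.68, -2.655, -0.001]
ft_force: [-0.1, 0.8, -0.3]
grip_width: 0.601
```

>>> arm_command([
  [[0,0,0],[0,0,7],0.4],
  [[0,0,0],[0,0,7],0.4],
  [[0,0,0],[0,0,7],0.4],
  [[0,0,0],[0,0,7],0.4],
  [[0,0,0],[0,0,7],0.4],
  [[0,0,0],[0,0,6],0.4],
])

```text
time: 6.77
position: [0.4857, 0.1042, 0.2346]
tool_rot: [-2.503, -1.898, -0.001]
ft_force: [0.2, -0.5, 0.3]
grip_width: 0.6
```

```bash
python3 - <<'E'
from h import *
st(); go(M(-35,0,197),XH)
im,d=optics.get_image("top"); cv2.imwrite("pics/t2.png",im[100:400,150:550]); np.save("t2d.npy",d); cv2.imwrite("pics/t2c.png",cv2.resize(im[150:330,215:395],None,fx=3.3,fy=3.3,interpolation=cv2.INTER_CUBIC))
im,d=optics.get_image("scene"); cv2.imwrite("pics/s2.png",im)
E
```

```text
t 6.77 pos [0.4857 0.1042 0.2346] mach [-116.6   47.4  234.6] F [ 0.2 -0.5  0.3] w 0.6 q [-0.65 -0.02  0.38  1.84  0.01  1.32 -0.54]
 toolx [0.27  0.963 0.001] y [ 0.963 -0.27   0.   ] z [ 0.     0.001 -1.   ]
shift now-axes [-47.1  81.9  37.6] target [0.5518 0.0369 0.197 ]
 turn 1 [ 0.  -0.  -0.3] shift in turned axes [-47.4  81.6  37.6]
 turn -1 [-1.000e-01 -0.000e+00  1.797e+02] shift in turned axes [ 47.4 -81.6  37.6]
```

View pics/t2c.png

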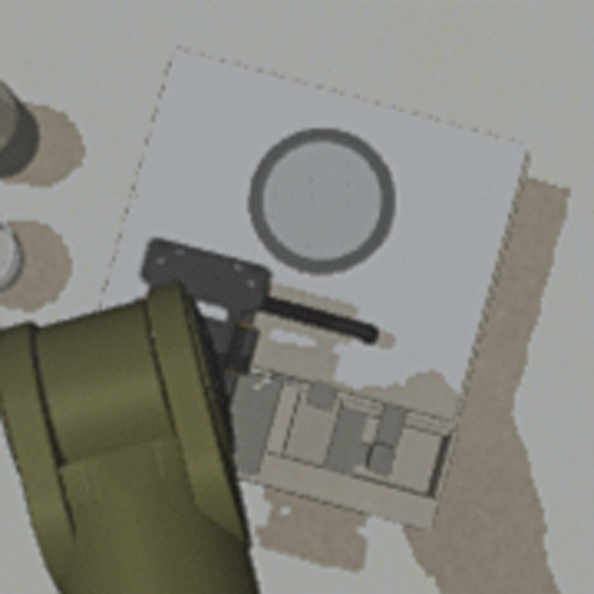

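View pics/s2.png

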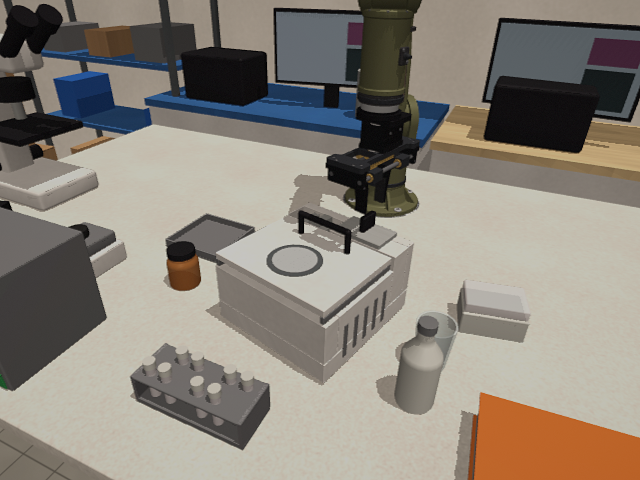

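>>> arm_command([
  [[-16,27,0],[0,0,-0.3],0.4],
  [[-16,27,0],[0,0,0],0.4],
  [[-15,28,0],[0,0,0],0.4],
  [[0,0,20],[0,0,0],0.4],
  [[0,0,17.5],[0,0,0],0.4],
  [[0,0,0],[0,0,0],1],
  [[0,0,0],[0,0,0],1],
  [[0,0,0],[0,0,0],1],
], force=25)

```text
time: 7.53
position: [0.5529, 0.0373, 0.198]
tool_rot: [2.491, 1.914, 0.002]
ft_force: [0.4, 0.7, 0.9]
grip_width: 0.456
```

>>> arm_command([
  [[0,0,0],[0,0,0],1],
  [[0,0,0],[0,0,0],1],
  [[0,0,0],[0,0,0],1],
  [[0,0,0],[0,0,0],1],
])

```text
time: 7.87
position: [0.5526, 0.037, 0.1977]
tool_rot: [-2.492, -1.912, -0.001]
ft_force: [-8.3, 2.7, 3.2]
grip_width: 0.157
```

>>> arm_command([
  [[0,0,0],[0,0,0],1],
  [[0,0,0],[0,0,0],1],
  [[0,1.8,-3.4],[0,0,0],1],
  [[0,2.8,-5.1],[0,0,0],1],
  [[0,2.8,-5.1],[0,0,0],1],
  [[0,4.1,-6.1],[0,0,0],1],
  [[0,4.1,-6.1],[0,0,0],1],
  [[0,0,0],[0,0,0],1],
])

```text
time: 8.53
position: [0.5651, 0.0336, 0.222]
tool_rot: [-2.488, -1.909, 0.009]
ft_force: [-9.2, 2.2, 2.7]
grip_width: 0.126
```

```bash
python3 - <<'E'
from h import *
st()
im,d=optics.get_image("top"); cv2.imwrite("pics/t3c.png",cv2.resize(im[150:330,215:395],None,fx=3.3,fy=3.3,interpolation=cv2.INTER_CUBIC));np.save("t3d.npy",d)
im,d=optics.get_image("scene"); cv2.imwrite("pics/s3.png",cv2.resize(im[150:390,180:500],None,fx=2.4,fy=2.4,interpolation=cv2.INTER_CUBIC))
E
```

```text
t 8.53 pos [0.5651 0.0336 0.222 ] mach [-21.4   0.3 222. ] F [-9.2  2.2  2.7] w 0.126 q [-0.53  0.16  0.48  1.7  -0.08  1.31 -0.3 ]
 toolx [ 0.259  0.966 -0.001] y [ 0.966 -0.259 -0.008] z [-0.008  0.001 -1.   ]
```

View pics/t3c.png

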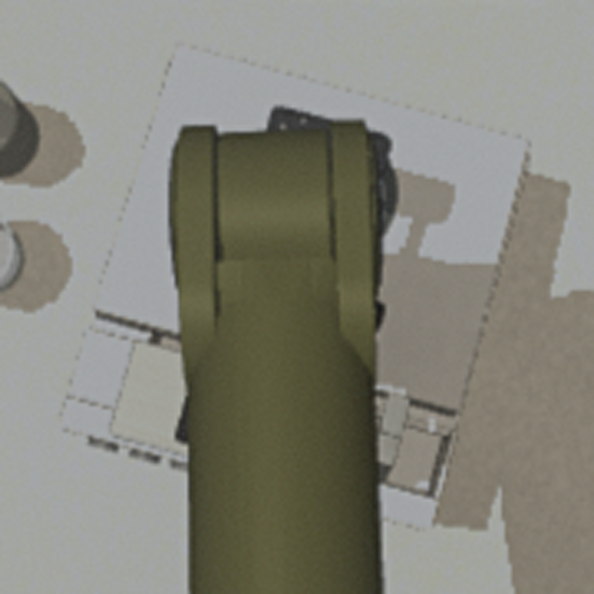

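View pics/s3.png

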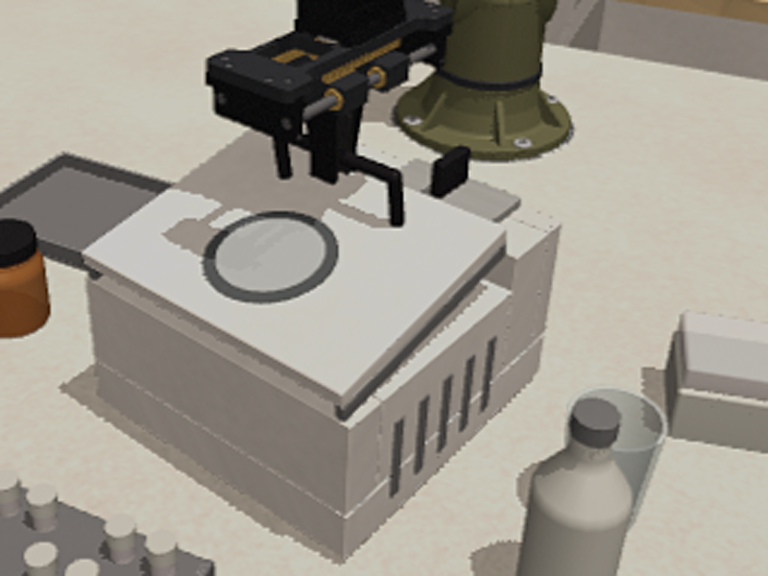

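```bash
python3 - <<'E'
from h import *
d=np.load("t3d.npy"); w=cloud("top",d)
q=w.reshape(-1,3); mm=np.array([W2M(p) for p in q]); mm=mm.reshape(480,640,3)
roi=np.zeros((480,640),bool); roi[255:310,325:360]=True
s=roi&(mm[...,0]<-70)&(mm[...,0]>-150)&(mm[...,2]>172)&(mm[...,2]<215)
v,u=np.nonzero(s)
for a,b in zip(v,u): print(a,b,np.round(mm[a,b],0),end=';')
E
```

```text
269 329 [-71. -71. 178.];269 331 [-70. -75. 180.];270 332 [-72. -77. 190.];270 333 [-72. -79. 190.];270 334 [-71. -82. 187.];270 335 [-70. -84. 186.];271 332 [-74. -78. 189.];271 333 [-74. -80. 188.];271 334 [-73. -82. 193.];271 335 [-72. -84. 190.];271 336 [-72. -86. 184.];271 337 [-71. -88. 187.];271 338 [-71. -90. 191.];271 339 [-70. -93. 190.];272 332 [-76. -79. 189.];272 333 [-76. -81. 190.];272 334 [-75. -83. 187.];272 335 [-75. -85. 191.];272 336 [-74. -87. 194.];272 337 [-73. -89. 185.];272 338 [-73. -91. 187.];272 339 [-72. -93. 185.];272 340 [-71. -96. 175.];272 341 [-71. -98. 174.];272 342 [ -70. -100.  182.];273 332 [-78. -79. 194.];273 333 [-78. -81. 189.];273 334 [-77. -83. 190.];273 335 [-77. -85. 191.];273 336 [-76. -87. 191.];273 337 [-75. -90. 189.];273 338 [-75. -92. 188.];273 343 [ -71. -103.  172.];273 344 [ -71. -105.  180.];273 345 [ -70. -107.  174.];274 331 [-81. -78. 188.];274 332 [-80. -80. 191.];274 333 [-80. -82. 189.];274 334 [-79. -84. 190.];274 335 [-79. -86. 189.];274 336 [-78. -88. 194.];274 337 [-77. -90. 187.];274 338 [-77. -92. 189.];274 346 [ -72
[... 2315 characters left out ...]
287 331 [-108.  -85.  195.];287 332 [-108.  -87.  192.];287 333 [-107.  -89.  196.];287 334 [-106.  -91.  194.];288 330 [-111.  -83.  193.];288 331 [-110.  -85.  199.];288 332 [-110.  -88.  197.];288 333 [-109.  -90.  197.];288 334 [-108.  -92.  192.];289 330 [-113.  -84.  196.];289 331 [-112.  -86.  194.];289 332 [-112.  -88.  199.];289 333 [-111.  -90.  200.];289 334 [-111.  -92.  189.];290 330 [-115.  -85.  193.];290 331 [-114.  -87.  199.];290 332 [-114.  -89.  193.];290 333 [-113.  -91.  201.];290 334 [-113.  -93.  192.];291 330 [-117.  -85.  183.];291 331 [-116.  -87.  188.];291 333 [-115.  -91.  192.];292 330 [-119.  -86.  173.];292 332 [-118.  -90.  177.];292 333 [-117.  -93.  175.];
```

>>> arm_command([
  [[0,0,0],[0,0,0],0.5],
  [[0,0,0],[0,0,0],0.5],
  [[0,0,0],[0,0,0],0.5],
  [[0,0,0],[0,0,0],0.5],
])

```text
time: 8.97
position: [0.5687, 0.0322, 0.2235]
tool_rot: [2.492, 1.91, 0.003]
ft_force: [0.9, -1.2, 0.1]
grip_width: 0.347
```

>>> arm_command([
  [[0,0,-20],[0,0,0],0.5],
  [[0,0,-20],[0,0,0],0.5],
  [[-17,-29,0],[0,0,0],1],
  [[-17,-29,0],[0,0,0],1],
  [[-18,-30,0],[0,0,0],1],
  [[0,0,0],[0,0,0],1],
  [[0,0,0],[0,0,0],1],
  [[0,0,0],[0,0,0],1],
])

```text
time: 9.63
position: [0.4701, 0.0053, 0.2637]
tool_rot: [2.492, 1.911, 0.004]
ft_force: [0.2, -0.3, -0.4]
grip_width: 0.135
```

```bash
python3 - <<'E'
from h import *
st(); go(M(-106,-52,190),XH)
im,d=optics.get_image("scene"); cv2.imwrite("pics/s4.png",cv2.resize(im[150:390,180:500],None,fx=2.4,fy=2.4,interpolation=cv2.INTER_CUBIC))
E
```

```text
t 9.63 pos [0.4701 0.0053 0.2637] mach [-105.4  -52.   263.7] F [ 0.2 -0.3 -0.4] w 0.135 q [-0.56 -0.1   0.46  1.85  0.05  1.38 -0.37]
 toolx [0.26  0.966 0.002] y [ 0.966 -0.26   0.002] z [ 0.003  0.001 -1.   ]
shift now-axes [-0.1 -0.7 73.7] target [0.4696 0.0055 0.19  ]
 turn 1 [ 0.1 -0.1  0.3] shift in turned axes [ 0.  -0.6 73.7]
 turn -1 [ 1.000e-01  2.000e-01 -1.797e+02] shift in turned axes [-0.   0.6 73.7]
```

View pics/s4.png

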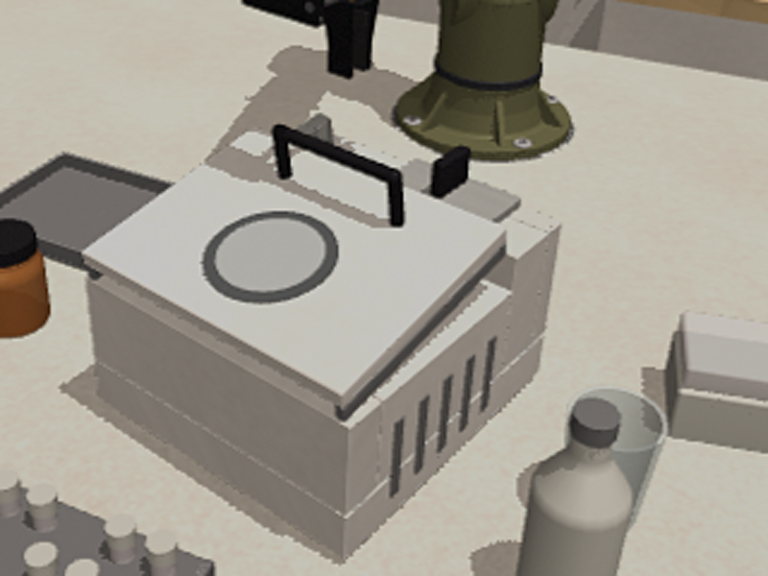

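>>> arm_command([
  [[0,0,37],[0,0,0],1],
  [[0,0,36],[0,0,0],1],
  [[0,0,0],[0,0,0],1],
  [[-12,0,0],[0,0,0],1],
  [[-8,0,0],[0,0,0],1],
  [[-6,0,0],[0,0,0],1],
  [[-6,0,0],[0,0,0],1],
  [[-6,0,0],[0,0,0],1],
])

```text
time: 10.35
position: [0.4606, -0.0321, 0.1917]
tool_rot: [2.492, 1.91, 0.006]
ft_force: [1.2, 1.9, 0.2]
grip_width: 0.002
```

```bash
python3 - <<'E'
from h import *
st()
im,d=optics.get_image("top"); cv2.imwrite("pics/t5c.png",cv2.resize(im[150:330,215:395],None,fx=3.3,fy=3.3,interpolation=cv2.INTER_CUBIC));np.save("t5d.npy",d)
E
```

```text
t 10.35 pos [ 0.4606 -0.0321  0.1917] mach [-104.8  -90.7  191.7] F [1.2 1.9 0.2] w 0.002 q [-0.52 -0.08  0.51  1.98  0.04  1.23 -0.29]
 toolx [0.26  0.966 0.002] y [ 0.966 -0.26   0.003] z [ 0.004  0.001 -1.   ]
```

View pics/t5c.png

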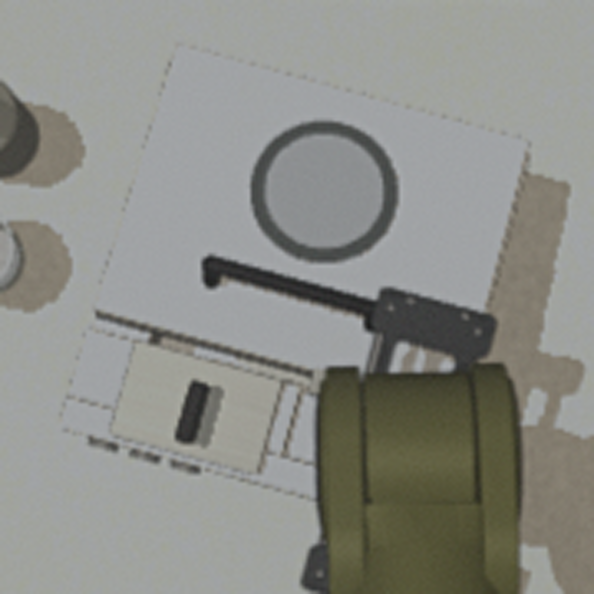

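Latch is fully aside; the catch is being pushed (1.9 N). Continue to the end of its travel.

>>> arm_command([
  [[-4,0,0],[0,0,0],1],
  [[-3,0,0],[0,0,0],1],
  [[-2,0,0],[0,0,0],1],
  [[0,0,0],[0,0,0],1],
])

```text
time: 10.73
position: [0.4591, -0.0354, 0.191]
tool_rot: [-2.488, -1.914, -0.014]
ft_force: [5.3, 11.8, -0.0]
grip_width: 0.007
```

>>> arm_command([
  [[15,0,0],[0,0,0],1],
  [[0,0,-37],[0,0,0],0.5],
  [[0,0,-35],[0,0,0],0.5],
  [[27,28,0],[0,0,0],0.5],
  [[27,28,0],[0,0,0],0.5],
  [[27,28,0],[0,0,0],0.5],
  [[0,0,0],[0,0,0],0.5],
])

```text
time: 11.32
position: [0.567, 0.0363, 0.2594]
tool_rot: [2.486, 1.919, -0.003]
ft_force: [-1.2, 1.6, -0.2]
grip_width: 0.372
```

```bash
python3 - <<'E'
from h import *
st(); go(M(-20,0,222),XH)
im,d=optics.get_image("scene"); cv2.imwrite("pics/s6.png",cv2.resize(im[150:390,180:500],None,fx=2.4,fy=2.4,interpolation=cv2.INTER_CUBIC))
im,d=optics.get_image("top"); cv2.imwrite("pics/t6c.png",cv2.resize(im[150:330,215:395],None,fx=3.3,fy=3.3,interpolation=cv2.INTER_CUBIC));np.save("t6d.npy",d)
w=cloud("top",d); roi=np.zeros((480,640),bool); roi[255:310,325:380]=True
mm=np.array([W2M(p) for p in w.reshape(-1,3)]).reshape(480,640,3)
s=roi&(mm[...,0]<-85)&(mm[...,2]>180)&(mm[...,2]<215); print(s.sum(), mm[s].min(0) if s.any() else '',mm[s].max(0) if s.any() else '')
E
```

```text
t 11.32 pos [0.567  0.0363 0.2594] mach [-20.2   3.4 259.4] F [-1.2  1.6 -0.2] w 0.372 q [-0.56  0.14  0.5   1.64 -0.07  1.38 -0.31]
 toolx [ 0.253  0.967 -0.002] y [ 0.967 -0.253 -0.   ] z [-0.001 -0.002 -1.   ]
shift now-axes [-3.4  0.2 37.4] target [0.5663 0.0329 0.222 ]
 turn 1 [-0.   0.1  0.7] shift in turned axes [-3.4  0.2 37.4]
 turn -1 [  -0.2   -0.  -179.3] shift in turned axes [ 3.4 -0.2 37.4]
112 [-117.81536603 -121.94632427  182.29934253] [ -85.23355092 -105.928939    199.44635869]
```

View pics/s6.png

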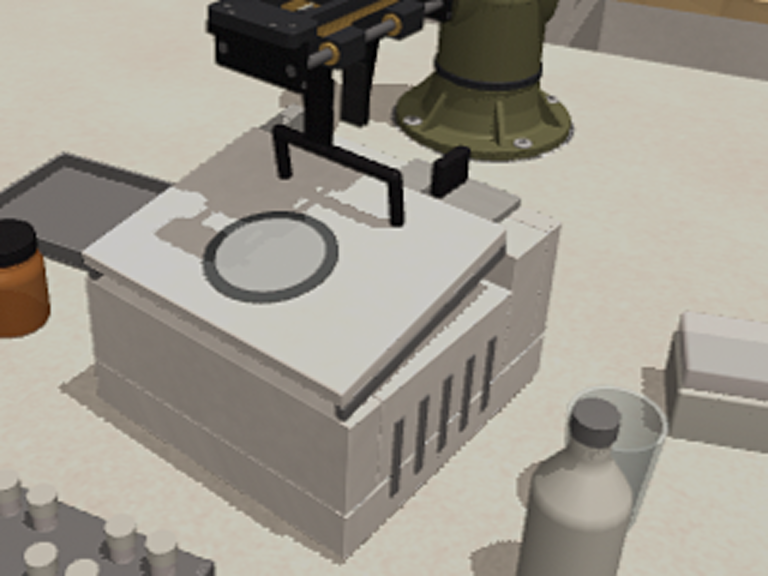

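View pics/t6c.png

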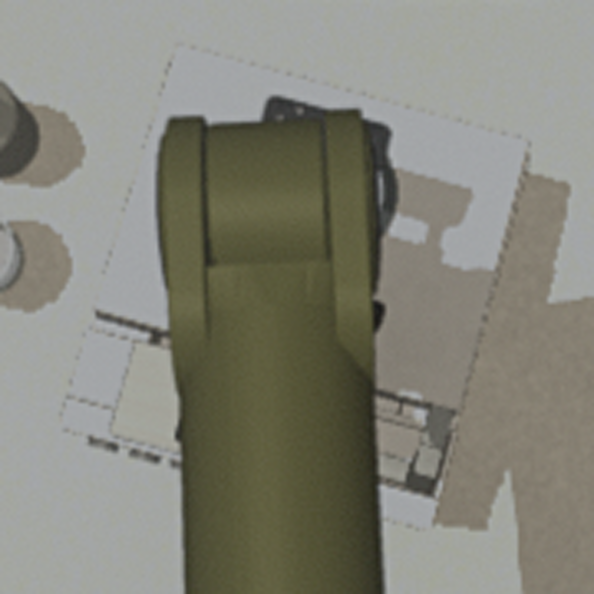

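>>> arm_command([
  [[-2,0,19],[0,0,0.7],0.5],
  [[0,0,18],[0,0,0],0.5],
  [[0,0,0],[0,0,0],1],
  [[0,0,0],[0,0,0],1],
  [[0,0,0],[0,0,0],1],
  [[0,0,0],[0,0,0],1],
  [[0,0,0],[0,0,0],1],
], force=25)

```text
time: 12.0
position: [0.563, 0.0288, 0.2263]
tool_rot: [2.504, 1.896, 0.003]
ft_force: [-0.4, -1.6, -0.4]
grip_width: 0.209
```

```bash
python3 - <<'E'
from h import *
s,_=st(); m=W2M(s['position']); 
x,z=m[0],m[2]+5
a0=np.degrees(np.arctan2(z-135,105-x)); print(a0, np.hypot(105-x,z-135))
r=155.2; N=16
A=np.radians(np.linspace(a0,25.57+np.degrees(1.4),N+1)); X=105-r*np.cos(A); Z=135+r*np.sin(A)
print(np.round(np.c_[np.diff(X),-np.diff(Z)],1).tolist())
E
```

```text
t 12.0 pos [0.563  0.0288 0.2263] mach [-22.1  -4.8 226.3] F [-0.4 -1.6 -0.4] w 0.209 q [-0.55  0.15  0.5   1.7  -0.07  1.31 -0.31]
 toolx [0.271 0.962 0.001] y [ 0.962 -0.271  0.002] z [ 0.002  0.001 -1.   ]
37.14109077453316 159.4979214269329
[[7.4, -9.0], [8.0, -8.4], [8.6, -7.8], [9.2, -7.1], [9.7, -6.4], [10.1, -5.7], [10.5, -4.9], [10.9, -4.1], [11.1, -3.3], [11.4, -2.4], [11.5, -1.6], [11.6, -0.7], [11.6, 0.2], [11.6, 1.0], [11.5, 1.9], [11.3, 2.7]]
```

>>> arm_command([
  [[3,0,4.5],[0,0,0],1],
  [[0,0,0],[0,0,0],1],
  [[0,0,0],[0,0,0],1],
])

```text
time: 12.25
position: [0.5628, 0.0314, 0.2203]
tool_rot: [-2.505, -1.896, 0.002]
ft_force: [-3.1, -2.7, 3.0]
grip_width: 0.129
```

```bash
python3 - <<'E'
from h import *
s,_=st(); m=W2M(s['position']); 
x,z=m[0],m[2]+5
a0=np.degrees(np.arctan2(z-135,105-x)); print(a0, np.hypot(105-x,z-135))
r=155.2; N=16
A=np.radians(np.linspace(a0,25.57+np.degrees(1.42),N+1)); X=105-r*np.cos(A); Z=135+r*np.sin(A)
print(np.round(np.c_[np.diff(X),-np.diff(Z)],1).tolist())
E
```

```text
t 12.25 pos [0.5628 0.0314 0.2203] mach [-23.   -2.4 220.3] F [-3.1 -2.7  3. ] w 0.129 q [-0.55  0.15  0.5   1.71 -0.07  1.3  -0.31]
 toolx [ 0.271  0.962 -0.001] y [ 0.962 -0.271 -0.001] z [-0.001 -0.001 -1.   ]
35.19905969234478 156.65116560262535
[[7.4, -9.6], [8.1, -9.0], [8.8, -8.4], [9.4, -7.7], [10.0, -6.9], [10.5, -6.1], [10.9, -5.3], [11.3, -4.4], [11.6, -3.5], [11.9, -2.6], [12.0, -1.6], [12.1, -0.7], [12.1, 0.3], [12.1, 1.2], [11.9, 2.2], [11.7, 3.1]]
```

>>> arm_command([
  [[0,7.4,-9.6],[0,0,0],1],
  [[0,8.1,-9.0],[0,0,0],1],
  [[0,8.8,-8.4],[0,0,0],1],
  [[0,9.4,-7.7],[0,0,0],1],
  [[0,10,-6.9],[0,0,0],1],
  [[0,10.5,-6.1],[0,0,0],1],
  [[0,0,0],[0,0,0],1],
])

```text
time: 12.83
position: [0.6132, 0.0175, 0.2694]
tool_rot: [-2.5, -1.893, 0.008]
ft_force: [-12.2, 0.1, 12.5]
grip_width: 0.127
```

```bash
python3 - <<'E'
from h import *
s,_=st(); m=W2M(s['position']); x,z=m[0],m[2]+5
print(np.degrees(np.arctan2(z-135,105-x))-25.57, np.hypot(105-x,z-135))
im,d=optics.get_image("scene"); cv2.imwrite("pics/s7.png",cv2.resize(im[150:390,180:500],None,fx=2.4,fy=2.4,interpolation=cv2.INTER_CUBIC))
E
```

```text
t 12.83 pos [0.6132 0.0175 0.2694] mach [ 29.2  -2.4 269.4] F [-12.2   0.1  12.5] w 0.127 q [-0.5   0.25  0.52  1.51 -0.13  1.42 -0.25]
 toolx [ 0.271  0.963 -0.   ] y [ 0.963 -0.271 -0.007] z [-0.007  0.002 -1.   ]
35.90928515435297 158.66237719520777
```

View pics/s7.png

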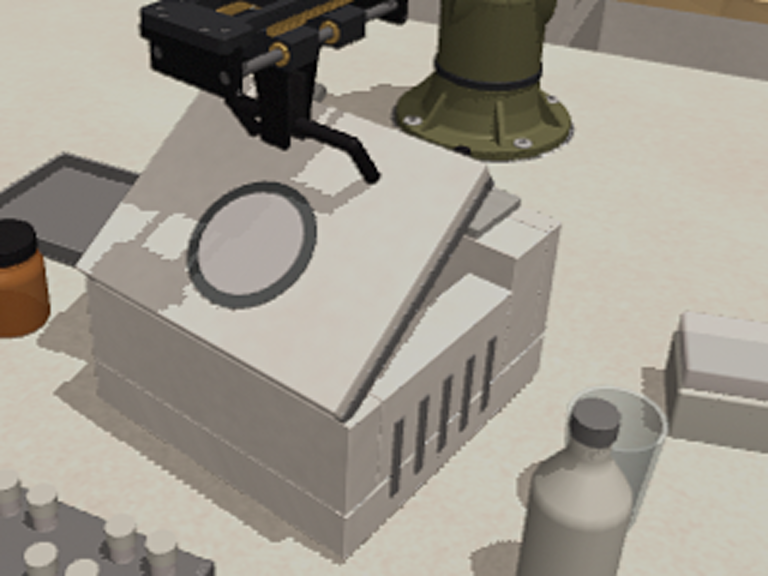

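>>> arm_command([
  [[0,10.9,-4.3],[0,0,0],1],
  [[0,11.3,-3.6],[0,0,0],1],
  [[0,11.6,-2.9],[0,0,0],1],
  [[0,11.9,-2.2],[0,0,0],1],
  [[0,12,-1.4],[0,0,0],1],
  [[0,12.1,-0.5],[0,0,0],1],
  [[0,0,0],[0,0,0],1],
])

```text
time: 13.47
position: [0.6845, -0.0022, 0.2861]
tool_rot: [2.503, 1.895, 0.005]
ft_force: [-1.2, -0.8, 11.0]
grip_width: 0.128
```

```bash
python3 - <<'E'
from h import *
s,_=st(); m=W2M(s['position']); x,z=m[0],m[2]+5
print(np.degrees(np.arctan2(z-135,105-x))-25.57, np.hypot(105-x,z-135))
E
```

```text
t 13.47 pos [ 0.6845 -0.0022  0.2861] mach [103.3  -2.5 286.1] F [-1.2 -0.8 11. ] w 0.128 q [-0.41  0.4   0.53  1.3  -0.2   1.49 -0.17]
 toolx [0.271 0.963 0.001] y [ 0.963 -0.271  0.004] z [ 0.004  0.    -1.   ]
63.79761323916714 156.06475772315198
```

>>> arm_command([
  [[0,11.7,-0.3],[0,0,0],1],
  [[0,11.7,0.7],[0,0,0],1],
  [[0,11.6,1.6],[0,0,0],1],
  [[0,11,2.5],[0,0,0],1],
  [[0,0,0],[0,0,0],1],
])

```text
time: 13.88
position: [0.7283, -0.0143, 0.2782]
tool_rot: [2.504, 1.896, 0.001]
ft_force: [1.2, -0.3, 0.6]
grip_width: 0.127
```

```bash
python3 - <<'E'
from h import *
s,_=st(); m=W2M(s['position']); x,z=m[0],m[2]+5
print((np.degrees(np.arctan2(z-135,105-x))-25.57)/57.3, np.hypot(105-x,z-135))
im,d=optics.get_image("scene"); cv2.imwrite("pics/s8.png",im)
E
```

```text
t 13.88 pos [ 0.7283 -0.0143  0.2782] mach [148.7  -2.6 278.2] F [ 1.2 -0.3  0.6] w 0.127 q [-0.35  0.51  0.53  1.17 -0.25  1.52 -0.14]
 toolx [0.271 0.963 0.   ] y [ 0.963 -0.271  0.001] z [ 0.001  0.    -1.   ]
1.4109956518064963 154.46555489122156
```

View pics/s8.png

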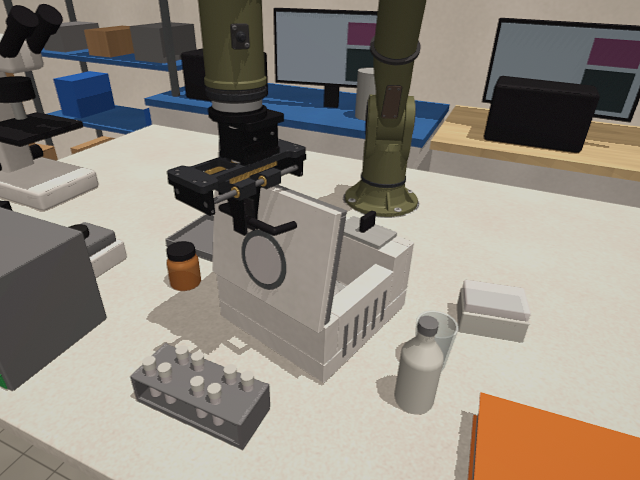

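>>> arm_command([
  [[0,0,0],[0,0,0],0.72],
  [[0,0,0],[0,0,0],0.72],
  [[0,0,0],[0,0,0],0.72],
])

```text
time: 14.18
position: [0.7266, -0.0138, 0.2782]
tool_rot: [-2.504, -1.896, 0.0]
ft_force: [-1.2, 0.1, 0.2]
grip_width: 0.248
```

>>> arm_command([
  [[0,0,-10],[0,0,0],0.72],
  [[0,0,-20],[0,0,0],0.72],
  [[0,0,-30],[0,0,0],0.72],
  [[0,0,-30],[0,0,0],0.72],
])

```text
time: 14.52
position: [0.7262, -0.0139, 0.3696]
tool_rot: [-2.503, -1.896, 0.001]
ft_force: [1.1, -0.0, 0.6]
grip_width: 0.279
```

```bash
python3 - <<'E'
from h import *
st()
E
```

```text
t 14.52 pos [ 0.7262 -0.0139  0.3696] mach [146.5  -2.8 369.6] F [ 1.1 -0.   0.6] w 0.279 q [-0.32  0.51  0.54  0.99 -0.26  1.7  -0.15]
 toolx [0.271 0.963 0.   ] y [ 0.963 -0.271 -0.002] z [-0.001  0.    -1.   ]
```

>>> arm_command([
  [[26,-24,0],[0,0,0],0.72],
  [[26,-24,0],[0,0,0],0.6],
  [[26,-24,0],[0,0,0],0.4],
  [[26,-24,0],[0,0,0],0.4],
  [[26,-24,0],[0,0,0],0.2],
  [[26,-24,0],[0,0,0],0.2],
  [[26,-24,0],[0,0,0],0.2],
  [[0,0,0],[0,0,-7],0.2],
])

```text
time: 15.18
position: [0.6103, 0.217, 0.3695]
tool_rot: [-2.366, -2.057, -0.005]
ft_force: [0.6, 2.5, 0.3]
grip_width: 0.724
```

```bash
python3 - <<'E'
from h import *
st()
im,d=optics.get_image("top"); cv2.imwrite("pics/t9c.png",cv2.resize(im[150:330,215:395],None,fx=3.3,fy=3.3,interpolation=cv2.INTER_CUBIC));np.save("t9d.npy",d)
w=cloud("top",d)
for n in ("rotor_knob","chamber_floor"):
  r=models.search_frame("top",n); print(n,[(round(x['conf'],2),np.round(c2w("top",x['location']),4),np.round(W2M(c2w("top",x['location'])),1),np.round(proj("top",c2w("top",x['location'])),0)) for x in r[:2]])
r=models.silhouettes("top","rotor_knob")
for x in r[:2]:
  v,u=np.nonzero(x['pixels']); print(x['conf'],len(u),u.min(),u.max(),v.min(),v.max(),np.nanmedian(w[x['pixels']],0))
E
```

```text
t 15.18 pos [0.6103 0.217  0.3695] mach [-26.3 189.2 369.5] F [0.6 2.5 0.3] w 0.724 q [-0.71  0.3   0.44  1.24 -0.14  1.62 -0.43]
 toolx [0.139 0.99  0.006] y [ 0.99  -0.139 -0.003] z [-0.002  0.007 -1.   ]
rotor_knob [(0.74, array([0.5774, 0.0329, 0.0894]), array([-9.3,  2.9, 89.4]), array([[305., 236.]]))]
chamber_floor [(0.8, array([0.5885, 0.0273, 0.1268]), array([  2.9,   0.5, 126.8]), array([[307., 230.]])), (0.3, array([0.492 , 0.0973, 0.1694]), array([-108.7,   42.5,  169.4]), array([[275., 272.]]))]
0.9 1383 285 326 215 258 [0.5748898  0.03104899 0.08842791]
0.34 13971 233 379 144 310 [0.58773816 0.02701904 0.12960833]
```

View pics/t9c.png

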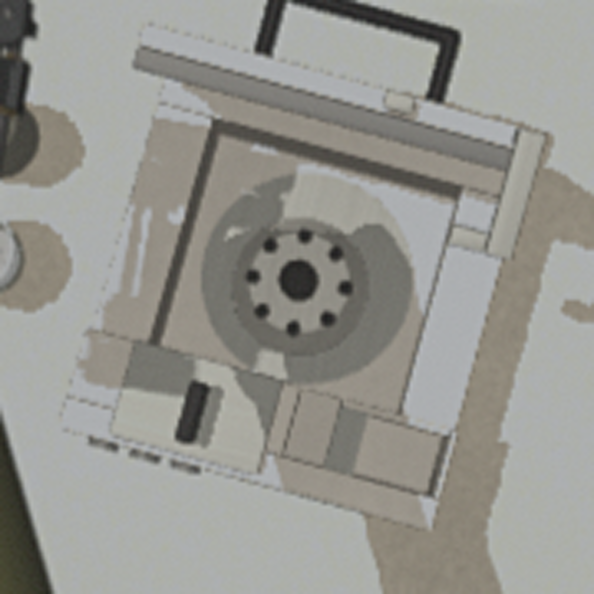

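```bash
python3 - <<'E'
from h import *
d=np.load("t9d.npy"); w=cloud("top",d)
s=np.zeros((480,640),bool); s[222:250,290:322]=True
k=s&(w[...,2]>0.115); q=w[k]; print(k.sum(),q.mean(0),np.median(q,0),cv2.minEnclosingCircle((q[:,:2]*1000).astype(np.float32)))
v,u=np.nonzero(k); print(u.mean(),v.mean())
P=np.median(q,0); print(W2M(P))
# disc outline
s[205:268,278:335]=True
k=s&(w[...,2]>0.06)&(w[...,2]<0.115); q=w[k]; print(cv2.minEnclosingCircle((q[:,:2]*1000).astype(np.float32)), np.percentile(q[:,2],[1,50,99]))
# lid points
mm=np.array([W2M(p) for p in w.reshape(-1,3)]).reshape(480,640,3)
roi=np.zeros((480,640),bool); roi[150:240,250:390]=True
for lo,hi in ((-130,-95),(-60,60)):
  L=mm[roi&(mm[...,2]>200)&(mm[...,1]>lo)&(mm[...,1]<hi)]; print(lo,L.min(0),L.max(0)); 
  for z0 in range(200,370,25):
    q=L[(L[:,2]>z0)&(L[:,2]<z0+25)]
    if len(q): print(z0,len(q),q.min(0),q.max(0))
E
```

```text
116 [0.57843759 0.03216826 0.12396253] [0.57883896 0.03237418 0.1242365 ] ((578.971435546875, 32.25259017944336), 13.901697158813477)
305.08620689655174 234.30172413793105
[ -7.78364279   2.81412273 124.2365034 ]
((578.3823852539062, 32.38874053955078), 49.74125671386719) [0.06206545 0.08782253 0.09770898]
-130 [  18.05344916 -124.19596394  306.9140142 ] [101.26978758 -95.03916078 365.15213824]
300 93 [  73.51660006 -124.19596394  306.9140142 ] [101.26978758 -95.19527449 320.27771911]
325 64 [  18.05344916 -121.9544438   332.89508319] [ 93.28017375 -95.03916078 349.98848832]
350 320 [  18.20413666 -121.70292483  350.05407346] [ 91.50880779 -96.23425238 365.15213824]
-60 [ 73.08832487 -59.99811804 232.36719519] [155.1880666   59.98482847 336.02070079]
225 1 [116.44704918 -17.3391712  232.36719519] [116.44704918 -17.3391712  232.36719519]
275 469 [106.97106952 -59.985529   275.70067116] [155.1880666   59.98019146 293.10842602]
300 815 [ 73.08832487 -59.99811804 304.19760904] [102.03332569  59.98482847 324.9767331 ]
325 51 [ 87.48879771 -43.85175059 325.49160142] [ 98.78241473 -25.96693961 336.02070079]
```

>>> arm_command([
  [[0,0,15],[0,0,-7],0.1],
  [[0,0,15],[0,0,-7],0.1],
  [[0,0,15],[0,0,-7],0.1],
  [[0,0,15],[0,0,-7],0.1],
  [[0,0,15],[0,0,-7],0.1],
  [[0,0,15],[0,0,-7],0.1],
  [[0,0,15],[0,0,-7],0.1],
  [[0,0,15],[0,0,-7],0.1],
])

```text
time: 16.05
position: [0.6155, 0.2037, 0.2481]
tool_rot: [1.145, 2.924, -0.001]
ft_force: [0.4, -0.1, -0.3]
grip_width: 0.897
```

>>> arm_command([
  [[0,0,15],[0,0,-7],0.1],
  [[0,0,15],[0,0,-7],0.1],
  [[0,0,0],[0,0,-4.6],0.1],
  [[0,0,0],[0,0,0],0.1],
])

```text
time: 16.38
position: [0.6149, 0.2037, 0.2174]
tool_rot: [-0.663, -3.07, 0.003]
ft_force: [-0.2, 0.3, -0.3]
grip_width: 0.904
```

```bash
python3 - <<'E'
from h import *
st(); a=np.radians(66.65); yd=np.array([np.cos(a),np.sin(a)])
go(np.array([0.5788,0.0323,0.210]),yd)
E
```

```text
t 16.38 pos [0.6149 0.2037 0.2174] mach [-18.4 177.5 217.4] F [-0.2  0.3 -0.3] w 0.904 q [-0.57  0.33  0.27  1.49 -0.09  1.33  0.85]
 toolx [-0.911  0.413  0.001] y [ 0.413  0.911 -0.002] z [-0.002 -0.002 -1.   ]
shift now-axes [ -37.8 -171.     7.8] target [0.5788 0.0323 0.21  ]
 turn 1 [-0.1 -0.  -1. ] shift in turned axes [ -34.8 -171.6    7.4]
 turn -1 [-1.00e-01  2.00e-01  1.79e+02] shift in turned axes [ 34.8 171.6   7.4]
```

>>> arm_command([
  [[0,0,0],[0,0,-1],0.1],
  [[-7,-34.3,0],[0,0,0],0.1],
  [[-7,-34.3,0],[0,0,0],0.1],
  [[-7,-34.3,0],[0,0,0],0.1],
  [[-7,-34.3,0],[0,0,0],0.1],
  [[-7,-34.3,0],[0,0,0],0.1],
  [[0,0,0],[0,0,0],0.1],
])

```text
time: 16.97
position: [0.579, 0.0239, 0.2203]
tool_rot: [0.654, 3.07, -0.006]
ft_force: [-1.0, -1.6, -0.9]
grip_width: 0.901
```

```bash
python3 - <<'E'
from h import *
st(); a=np.radians(66.65); yd=np.array([np.cos(a),np.sin(a)])
go(np.array([0.5788,0.0323,0.110]),yd)
im,d=optics.get_image("scene"); cv2.imwrite("pics/s10.png",im)
E
```

```text
t 16.97 pos [0.579  0.0239 0.2203] mach [ -5.4  -5.3 220.3] F [-1.  -1.6 -0.9] w 0.901 q [-0.41  0.18  0.36  1.67 -0.06  1.3   1.11]
 toolx [-0.913  0.407 -0.004] y [ 0.407  0.913 -0.003] z [ 0.002 -0.004 -1.   ]
shift now-axes [  4.    7.9 110.2] target [0.5788 0.0323 0.11  ]
 turn 1 [-0.2  0.2 -0.7] shift in turned axes [  3.5   7.6 110.3]
 turn -1 [  0.3   0.3 179.3] shift in turned axes [ -3.5  -7.6 110.3]
```

View pics/s10.png

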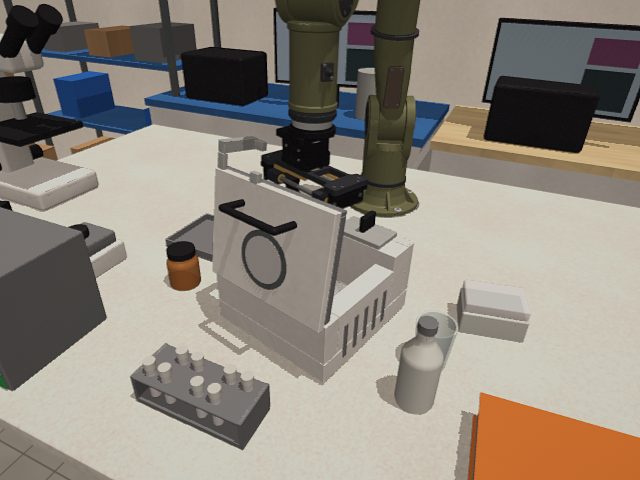

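>>> arm_command([
  [[0,0,0],[0,0,0],0.1],
  [[0,0,0],[0,0,0],0.1],
])

```text
time: 17.18
position: [0.5799, 0.036, 0.2191]
tool_rot: [0.63, 3.077, 0.002]
ft_force: [0.3, 0.0, 0.8]
grip_width: 0.899
```

```bash
python3 - <<'E'
from h import *
st(); a=np.radians(66.65); yd=np.array([np.cos(a),np.sin(a)])
go(np.array([0.5788,0.0323,0.110]),yd)
E
```

```text
t 17.18 pos [0.5799 0.036  0.2191] mach [ -7.7   6.6 219.1] F [0.3 0.  0.8] w 0.899 q [-0.41  0.18  0.35  1.67 -0.07  1.3   1.11]
 toolx [-0.919  0.393 -0.001] y [0.393 0.919 0.001] z [ 0.001  0.001 -1.   ]
shift now-axes [ -0.4  -4.  109.1] target [0.5788 0.0323 0.11  ]
 turn 1 [0.1 0.  0.2] shift in turned axes [ -0.5  -3.8 109.1]
 turn -1 [-1.000e-01  1.000e-01 -1.798e+02] shift in turned axes [  0.5   3.8 109.1]
```

>>> arm_command([
  [[0,-2.5,25],[0,0,0],0.1],
  [[0,0,25],[0,0,0],0.1],
  [[0,0,25],[0,0,0],0.1],
  [[0,0,19],[0,0,0],0.1],
  [[0,0,10],[0,0,0],0.1],
  [[0,0,4],[0,0,0],0.1],
  [[0,0,0],[0,0,0],0.1],
])

```text
time: 17.77
position: [0.5783, 0.0336, 0.1099]
tool_rot: [-0.628, -3.077, 0.001]
ft_force: [-0.0, 0.2, 0.0]
grip_width: 0.902
```

```bash
python3 - <<'E'
from h import *
st(); a=np.radians(66.65); yd=np.array([np.cos(a),np.sin(a)])
go(np.array([0.5788,0.0323,0.110]),yd)
E
```

```text
t 17.77 pos [0.5783 0.0336 0.1099] mach [ -8.6   3.9 109.9] F [-0.   0.2  0. ] w 0.902 q [-0.4   0.27  0.34  1.79 -0.1   1.09  1.15]
 toolx [-0.92   0.392  0.001] y [ 0.392  0.92  -0.001] z [-0.001 -0.    -1.   ]
shift now-axes [-1.  -1.  -0.1] target [0.5788 0.0323 0.11  ]
 turn 1 [-0.  -0.1  0.3] shift in turned axes [-1.  -1.  -0.1]
 turn -1 [ 1.000e-01 -0.000e+00 -1.797e+02] shift in turned axes [ 1.   1.  -0.1]
```

>>> arm_command([
  [[-1,-1,0],[0,0,0],0.1],
  [[0,0,0],[0,0,0],1],
  [[0,0,0],[0,0,0],1],
  [[0,0,0],[0,0,0],1],
  [[0,0,0],[0,0,0],1],
  [[0,0,0],[0,0,0],1],
  [[0,0,0],[0,0,0],1],
  [[0,0,0],[0,0,0],1],
], force=40)

```text
time: 18.43
position: [0.579, 0.0314, 0.1106]
tool_rot: [0.63, 3.078, 0.0]
ft_force: [-0.2, 0.3, 0.2]
grip_width: 0.453
```

>>> arm_command([
  [[0,0,0],[0,0,0],1],
  [[0,0,0],[0,0,0],1],
  [[0,0,0],[0,0,0],1],
])

```text
time: 18.68
position: [0.5792, 0.032, 0.1105]
tool_rot: [0.629, 3.077, 0.001]
ft_force: [-0.0, 1.7, -0.6]
grip_width: 0.31
```

```bash
python3 - <<'E'
from h import *
st()
E
```

```text
t 18.68 pos [0.5792 0.032  0.1105] mach [ -7.4   2.6 110.5] F [-0.   1.7 -0.6] w 0.31 q [-0.39  0.27  0.34  1.79 -0.1   1.09  1.15]
 toolx [-0.92   0.393 -0.   ] y [0.393 0.92  0.001] z [ 0.001  0.001 -1.   ]
```

>>> arm_command([
  [[0,0,0],[0,0,0],1],
  [[0,0,-5],[0,0,0],1],
  [[0,0,-10],[0,0,0],1],
  [[0,0,-15],[0,0,0],1],
  [[0,0,-20],[0,0,0],1],
  [[0,0,-20],[0,0,0],1],
  [[0,0,-10],[0,0,0],1],
  [[0,0,0],[0,0,0],1],
])

```text
time: 19.35
position: [0.5804, 0.031, 0.1933]
tool_rot: [0.63, 3.073, 0.002]
ft_force: [0.5, -0.1, -5.2]
grip_width: 0.31
```

```bash
python3 - <<'E'
from h import *
st()
im,d=optics.get_image("scene"); cv2.imwrite("pics/s11.png",im)
im,d=optics.get_image("top"); cv2.imwrite("pics/t11c.png",cv2.resize(im[150:330,215:395],None,fx=3.3,fy=3.3,interpolation=cv2.INTER_CUBIC))
E
```

```text
t 19.35 pos [0.5804 0.031  0.1933] mach [ -5.9   1.9 193.3] F [ 0.5 -0.1 -5.2] w 0.31 q [-0.41  0.2   0.35  1.7  -0.07  1.25  1.13]
 toolx [-0.919  0.393 -0.004] y [0.393 0.919 0.002] z [ 0.005  0.001 -1.   ]
```

View pics/s11.png

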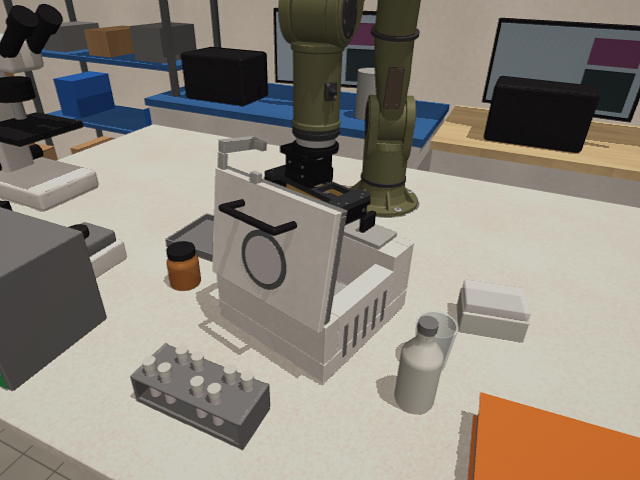

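View pics/t11c.png

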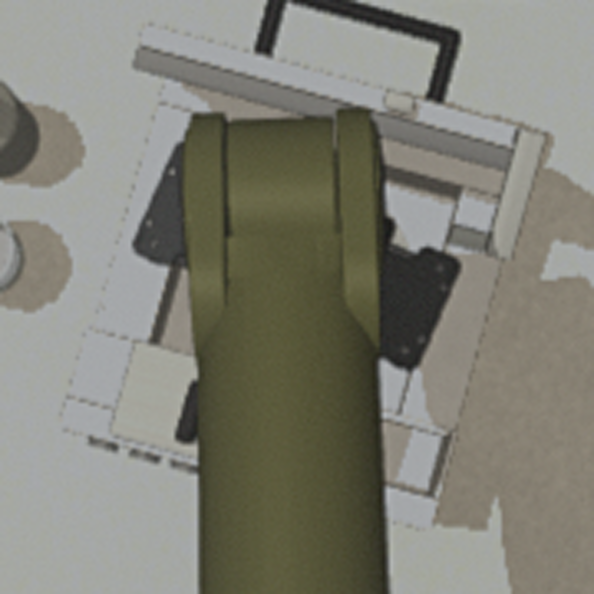

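```bash
python3 - <<'E'
from h import *
a=np.radians(66.65+.2); y=np.r_[np.cos(a),np.sin(a),0]; z=np.r_[0,0,-1.]; T=np.c_[np.cross(y,z),y,z]
A=np.array([.579,.032,.190]);B=M(-66,-50,245);C=np.array([.422,-.325,.245])
print(T, np.round(T.T@(B-A)*1000,1),np.round(T.T@(C-B)*1000,1),W2M(C))
E
```

```text
[[-0.91947877  0.39313966  0.        ]
 [ 0.39313966  0.91947877  0.        ]
 [ 0.          0.         -1.        ]] [ 50.8 -59.9 -55. ] [ -46.8 -330.     0. ] [ -64.42546321 -383.3289445   245.        ]
```

>>> arm_command([
  [[0,0,-20],[0,0,0],1],
  [[0,0,-25],[0,0,0],1],
  [[5,-6,-10],[0,0,0],1],
  [[13,-15,0],[0,0,0],1],
  [[16,-19,0],[0,0,0],1],
  [[16,-20,0],[0,0,0],1],
  [[0,-10,0],[0,0,0],1],
  [[-3,-20,0],[0,0,0],1],
])

```text
time: 20.12
position: [0.4985, -0.0314, 0.2441]
tool_rot: [-0.625, -3.077, -0.003]
ft_force: [0.8, 0.9, -5.2]
grip_width: 0.306
```

>>> arm_command([
  [[-4,-27,0],[0,0,0],1],
  [[-4,-30,0],[0,0,0],1],
  [[-4,-30,0],[0,0,0],1],
  [[-4,-30,0],[0,0,0],1],
  [[-5,-30,0],[0,0,0],1],
  [[-5,-30,0],[0,0,0],1],
  [[-5,-30,0],[0,0,0],1],
  [[-5,-30,0],[0,0,0],1],
])

```text
time: 20.78
position: [0.4388, -0.2663, 0.2443]
tool_rot: [-0.63, -3.076, -0.001]
ft_force: [0.5, 0.6, -6.2]
grip_width: 0.313
```

>>> arm_command([
  [[-4,-26,0],[0,0,0],1],
  [[-3,-20,0],[0,0,0],1],
  [[0,-8,0],[0,0,0],1],
  [[0,0,0],[0,0,0],1],
  [[0,0,0],[0,0,0],1],
  [[0,0,0],[0,0,0],1],
])

```text
time: 21.28
position: [0.4262, -0.3154, 0.2448]
tool_rot: [-0.626, -3.078, -0.003]
ft_force: [-0.4, 0.2, -4.9]
grip_width: 0.312
```

```bash
python3 - <<'E'
from h import *
st(); go(np.array([.422,-.325,.07]))
im,d=optics.get_image("scene"); cv2.imwrite("pics/s12.png",im)
E
```

```text
t 21.28 pos [ 0.4262 -0.3154  0.2448] mach [ -62.9 -373.   244.8] F [-0.4  0.2 -4.9] w 0.312 q [-0.08  0.06  0.7   1.76 -0.04  1.34  1.8 ]
 toolx [-0.92   0.391  0.001] y [0.391 0.92  0.001] z [-0.     0.002 -1.   ]
shift now-axes [-1.000e-01 -1.070e+01  1.748e+02] target [ 0.422 -0.325  0.07 ]
```

View pics/s12.png

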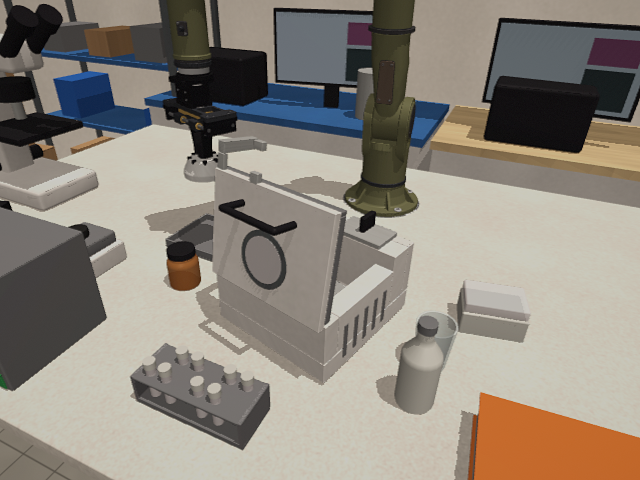

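>>> arm_command([
  [[0,-6,10],[0,0,0],1],
  [[0,-4.5,25],[0,0,0],1],
  [[0,0,30],[0,0,0],1],
  [[0,0,30],[0,0,0],1],
  [[0,0,30],[0,0,0],1],
  [[0,0,20],[0,0,0],1],
  [[0,0,12],[0,0,0],1],
  [[0,0,6],[0,0,0],1],
])

```text
time: 22.0
position: [0.4205, -0.3259, 0.0802]
tool_rot: [-0.628, -3.075, -0.001]
ft_force: [0.0, -0.1, -5.7]
grip_width: 0.312
```

>>> arm_command([
  [[0,0,3],[0,0,0],1],
  [[0,0,0],[0,0,0],1],
  [[0,0,0],[0,0,0],1],
])

```text
time: 22.25
position: [0.4224, -0.3277, 0.0806]
tool_rot: [0.629, 3.076, -0.001]
ft_force: [-0.1, 0.0, -5.5]
grip_width: 0.311
```

```bash
python3 - <<'E'
from h import *
st(); go(np.array([.422,-.325,.0655]))
im,d=optics.get_image("top"); cv2.imwrite("pics/t13.png",cv2.resize(im[230:370,380:520],None,fx=4,fy=4,interpolation=cv2.INTER_CUBIC))
E
```

```text
t 22.25 pos [ 0.4224 -0.3277  0.0806] mach [ -63.3 -385.8   80.6] F [-0.1  0.  -5.5] w 0.311 q [-0.01  0.25  0.7   1.94 -0.19  1.02  1.94]
 toolx [-0.92   0.393 -0.002] y [ 0.393  0.92  -0.   ] z [ 0.002 -0.001 -1.   ]
shift now-axes [ 1.4  2.3 15.1] target [ 0.422  -0.325   0.0655]
```

View pics/t13.png

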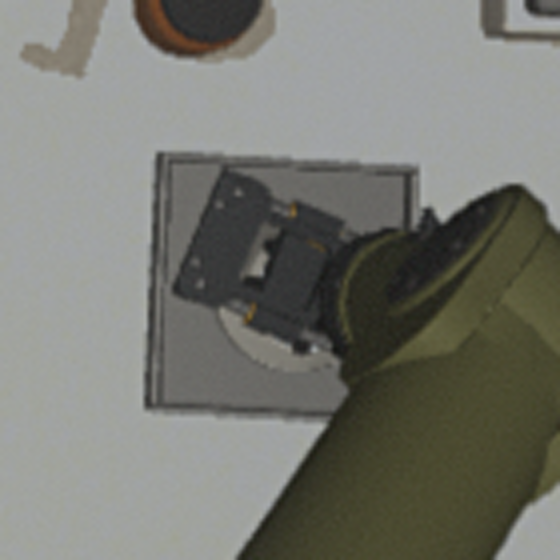

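>>> arm_command([
  [[1,2,5],[0,0,0],1],
  [[0,0,4],[0,0,0],1],
  [[0,0,2],[0,0,0],1],
  [[0,0,1],[0,0,0],1],
  [[0,0,0],[0,0,0],1],
])

```text
time: 22.72
position: [0.4211, -0.3247, 0.0671]
tool_rot: [-0.63, -3.077, -0.0]
ft_force: [0.4, -0.9, -5.7]
grip_width: 0.31
```

>>> arm_command([
  [[0,0,1],[0,0,0],1],
  [[0,0,1],[0,0,0],1],
  [[0,0,0],[0,0,0],1],
])

```text
time: 22.97
position: [0.4214, -0.325, 0.0655]
tool_rot: [0.63, 3.077, -0.0]
ft_force: [-0.3, -0.2, -5.0]
grip_width: 0.309
```

>>> arm_command([
  [[0,0,0.7],[0,0,0],1],
  [[0,0,0.7],[0,0,0],1],
  [[0,0,0],[0,0,0],1],
])

```text
time: 23.22
position: [0.4214, -0.325, 0.0655]
tool_rot: [0.63, 3.077, 0.001]
ft_force: [-3.5, 2.2, 7.3]
grip_width: 0.314
```

>>> arm_command([
  [[0,0,0],[0,0,0],0.6],
  [[0,0,0],[0,0,0],0.4],
  [[0,0,0],[0,0,0],0.3],
  [[0,0,0],[0,0,0],0.3],
  [[0,0,0],[0,0,0],0.3],
  [[0,0,0],[0,0,0],0.3],
])

```text
time: 23.72
position: [0.4214, -0.3249, 0.0641]
tool_rot: [0.63, 3.078, -0.0]
ft_force: [1.2, -0.2, -0.6]
grip_width: 0.655
```

>>> arm_command([
  [[0,0,-10],[0,0,0],0.3],
  [[0,0,-20],[0,0,0],0.3],
  [[0,0,-30],[0,0,0],0.3],
  [[0,0,-35],[0,0,0],0.3],
  [[0,0,-35],[0,0,0],0.3],
  [[0,0,-35],[0,0,0],0.3],
])

```text
time: 24.22
position: [0.4208, -0.325, 0.2314]
tool_rot: [0.631, 3.077, -0.0]
ft_force: [1.4, 1.1, 0.3]
grip_width: 0.702
```

```bash
python3 - <<'E'
from h import *
st()
E
```

```text
t 24.22 pos [ 0.4208 -0.325   0.2314] mach [ -65.6 -383.7  231.4] F [1.4 1.1 0.3] w 0.702 q [-0.07  0.07  0.72  1.77 -0.05  1.31  1.82]
 toolx [-0.919  0.394 -0.001] y [0.394 0.919 0.   ] z [ 0.001 -0.    -1.   ]
```

>>> arm_command([
  [[0,-33,-5],[0,0,0],0.3],
  [[0,-33,-5],[0,0,0],0.3],
  [[0,-33,0],[0,0,0],0.3],
  [[0,-33,0],[0,0,0],0.3],
  [[0,-33,0],[0,0,0],0.3],
  [[0,-33,0],[0,0,0],0.3],
  [[0,0,0],[0,0,0],0.3],
])

```text
time: 24.8
position: [0.3375, -0.5131, 0.2399]
tool_rot: [-0.644, -3.072, 0.009]
ft_force: [-0.4, 0.6, 0.1]
grip_width: 0.698
```

```bash
python3 - <<'E'
from h import *
st()
im,d=optics.get_image("top"); cv2.imwrite("pics/t14.png",im); np.save("t14d.npy",d)
w=cloud("top",d)
im2,d2=optics.get_image("scene"); cv2.imwrite("pics/s14.png",im2)
s=np.zeros((480,640),bool); s[255:345,405:495]=True
k=s&(w[...,2]>.072); q=w[k]; print("knob",k.sum(),cv2.minEnclosingCircle((q[:,:2]*1000).astype(np.float32)),np.median(q[:,2]))
k=s&(w[...,2]>.025)&(w[...,2]<.1); q=w[k]; print("rotor",k.sum(),cv2.minEnclosingCircle((q[:,:2]*1000).astype(np.float32)))
k=s&(w[...,2]>.013)&(w[...,2]<.1); q=w[k]; print("tray",cv2.minAreaRect((q[:,:2]*1000).astype(np.float32)))
E
```

```text
t 24.8 pos [ 0.3375 -0.5131  0.2399] mach [ -96.2 -587.1  239.9] F [-0.4  0.6  0.1] w 0.698 q [ 0.26  0.31  0.85  1.57 -0.23  1.37  2.29]
 toolx [-0.916  0.402  0.001] y [ 0.402  0.916 -0.006] z [-0.004 -0.005 -1.   ]
knob 111 ((420.9676208496094, -325.6797180175781), 14.13770866394043) 0.07916947219371626
rotor 1164 ((425.36474609375, -322.023681640625), 106.6337661743164)
tray ((421.8612060546875, -324.9623718261719), (162.0912322998047, 160.25978088378906), 86.8401870727539)
```

View pics/t14.png

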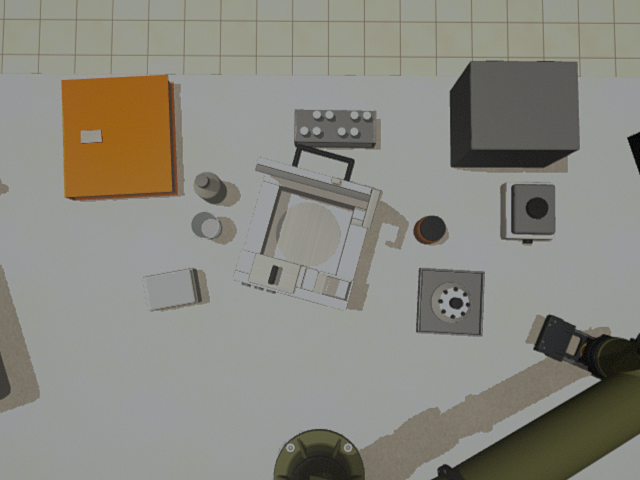

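View pics/s14.png

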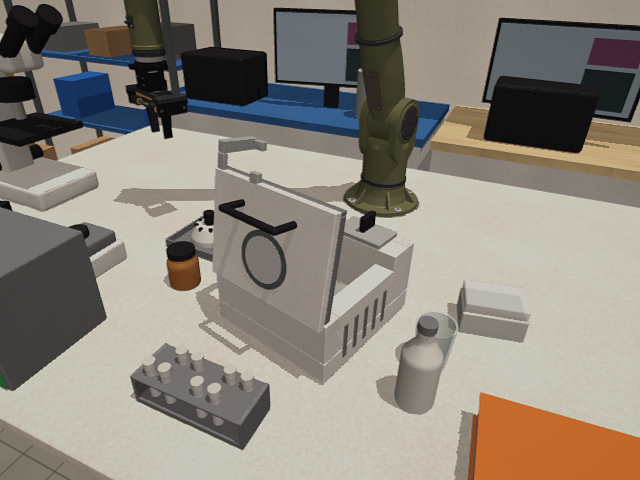

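```bash
python3 - <<'E'
from h import *
print(ctrl.close_job())
E
```

```text
the job is handed in; nothing more can be done
None
```

The centrifuge is open and the rotor is standing in the middle of the tray. I handed the job in at about 25 s of the 72 s allowed.

**What I did**
- **Latch:** I pinched the fin and slid it to the stop, about 108–110 mm. The force rose from about 2 N to 5.4 N there.
- **Catch:** I lifted the lid to about 0.18 rad, then pushed the risen catch about 29 mm to its stop, where the force reached 11.8 N.
- **Lid:** I swung it to about 1.41 rad and let go.
- **Rotor:** I lifted it by the knob, carried it to the tray and lowered it until it touched with about 7 N. Then I released it and drew the arm back.

**Last checks**
- **Rotor:** The camera puts the knob axis about 1 mm from the tray's centre. The knob's top measured 79 mm against the expected 81 mm. The same camera read the knob about 2 mm low in the chamber too, so I take the rotor to be flat and upright.
- **Everything else:** In the last pictures the lid stays up, the latch is fully aside and the bystanders are where they stood.
- **Forces:** The highest wrist force I read was about 17 N, while lifting the lid.

One measurement disagreed: the tray detection in the scene camera was about 1 cm off the rim fitted in the top camera. I used the rim fit, because its size matched the tray's 160 mm.

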